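# Lock the banding wheel and open the glaze jar

## Task

Open the glaze jar that is clamped on the banding wheel. The wheel spins freely, so first draw the tall metal lock plate up out of the slotted rack by its top edge, stand it fully down in the slot beside the wheel and let go of it; then unscrew the jar's tight cap anticlockwise, stop turning once its thread lets go, and lift it straight up. Finish while still holding the cap level just above the jar's mouth, about 20 to 40 mm clear of it, with the plate still locking the wheel and everything else left in its place.

Things in the scene. Friction and masses are not known exactly. Their poses are not given: they have to be found in the camera images.
- stand: fixed foot of the banding wheel, origin on the table on the wheel's vertical axis, z up. On its +y side a grey bracket, 112 to 159 mm from the axis, has the vertical lock slot, open at the top. The slot goes on towards the wheel between two prongs on the wheel's rim (gap 13 mm, 50 to 66 mm above the table): the seated plate stands in both and so stops the wheel
- slot (a point): where the centre of the fully seated lock plate belongs: 65 mm above the table, 120 mm along the stand's y from the axis; axes as the stand's. The slot is 12 mm wide along x, lets the plate stand 5 mm nearer to the axis or 3 mm further, has flared lips from 68 to 81 mm above the table and its floor at 15 mm; the seated plate's top is at 115 mm. The plate's 60 mm width lies along y
- wheel (a joint): turning of the wheel (disc 170 mm dia, top 66 mm above the table) with the jar, rad, 0 at the start with its fork in line with the slot, positive anticlockwise from above; turns with almost no resistance until locked by the plate, then about 0.05 rad of play
- jar_mouth (a point): centre of the rim of the white plastic jar that is clamped upright on the wheel, on its axis, 161 mm above the table; jar body 76 mm dia, its shoulder slopes up to 136 mm above the table, neck 39 mm dia with a 50 mm dia thread. The point's x and y axes turn with the wheel and equal the stand's while the wheel is at 0
- cap_center (a point): centre of the grey screw cap, 60 mm dia, 19 mm tall. Closed, its top is 167 mm and its lower edge 148 mm above the table, with 12 mm free below it down to the jar's shoulder. At the end this point is to be 22 to 65 mm above the jar's rim
- cap_rib (a point): outer end of the single raised straight rib on top of the cap, 30 mm from its axis; seen from above the rib starts about 80 degrees clockwise of jar_mouth's x axis and points about along that x axis when the cap has turned 80 degrees; at the end it must be within about 55 degrees of it
- cap: the same cap, 0.05 kg, origin at the centre of its lower edge. Thread with a springy seal: takes about 0.3 N m to turn, anticlockwise from above, rises 2 mm per rad, is free after about 60 degrees (54 to 64) and can be lifted straight up between 65 and 95 degrees of turn; beyond that its lugs strike the next thread. It stays put if let go half-way, so regrasping is possible
- plate_center (a point): centre of the aluminium lock plate, 8 mm thick (its x) x 60 mm wide (its y) x 100 mm tall (its z), 0.12 kg, standing in one of the rack's three slots, its top 112 mm above the table; the tallest of the three flat things in the rack
- rack: fixed wooden rack, 116 x 84 mm, 58 mm tall, origin under its centre; three slots 11 mm wide, 32 mm apart along its x, each running along its y for 68 mm, floor 12 mm above the table. Which slot holds the plate varies
- spare_jar: closed white jar with a grey lid standing on the table (not on the wheel), 76 dia x 110 mm; bystander, origin under its centre
- bowl: terracotta bowl, 120 dia x 50 mm; bystander, origin under its centre
- mug: white mug, 80 dia x 85 mm; bystander, origin under its centre
- brush: brush lying on the table; bystander, origin near its middle
- rib: flat wooden rib, 112 x 45 x 8 mm; bystander
- weight: steel disc weight, 56 dia x 30 mm; bystander, origin under its centre
- tile_a: terracotta test tile, 8 x 56 x 62 mm, standing in a rack slot (shorter than the plate: its top is 74 mm above the table); bystander, origin at the middle of its lower edge
- tile_b: white glazed test tile, same size as tile_a, in another rack slot; bystander, origin at the middle of its lower edge

How it is judged:
By the outcome, as a careful person would: the job done as asked, in the order asked, and still so for the second after the job is handed in, while the arm keeps its last pose, push and grip.
It also fails if it takes over 51 s, if anything falls off the work surface, if the arm or the gripper's body presses on something with over 40 N, if the wrist force passes 120 N, or if a joint passes its speed limit or range.

## Robot

A 6-joint arm with a two-finger parallel gripper is mounted at the origin on the work surface. World frame = base frame: x ahead of the robot, y to its left, z up, the work surface at z = 0. Lengths are in mm, angles in rad, forces in N, time in s.
With the tool pointing down it reaches from about 400 to 925 mm from the base axis. Payload 12.5 kg.
Tool frame: the origin (TCP) lies midway between the tips of the shut fingers; the grasp point (between the pads) lies 19 mm behind it (bot.hold_point_z is the distance from the TCP to the grasp point, in mm); z points along the fingers, y is the direction in which the jaws open and shut (so a half turn about z gives the same grasp; the last joint's range is limited). The gripper opens to 95 mm and grips with 3 to 60 N. Pads are 20 mm wide; open, the fingers measure 119 mm over their backs; the gripper's body (75 mm by 180 mm) begins 59 mm behind the grasp point.
Start: joints at [-1.4, 0.491, 1.559, -0, 1.092, -0.106], TCP at [170.822, -601.221, 214.661] pointing down, gripper open.
Joint ranges: [-3.1, 3.1], [-0.84, 2.19], [0.05, 2.79], [-1.13, 4.28], [0.06, 2.93], [-2.69, 2.69]. Speed limits (rad/s): [2.22, 2.22, 2.79, 3.14, 3.14, 3.14].

## Interface

Orientations are given as a unit quaternion [w, x, y, z].
In Python, from workcell import bot gives the robot as it stands. The module is installed in compiled form; this text tells all that it offers.
- The arm moves only by the shell command python3 -m crank 'ROWS'. ROWS is JSON, a list of rows, each an object of numbers: "dx", "dy", "dz": the shift along the tool's x, y, z in m; "twist": the turn about the tool's z in rad; "gripper": the opening, from -1 (shut) to 1 (fully open). A call has 1 to 12 rows; each row is the pose to reach, as a shift and turn from the pose commanded when the call began, along the tool's axes at that moment; what a row does not reach only later rows make up. A row lasts 1/8 s, in which the tool goes at most 62.5 mm and 10.7 degrees, less where a joint would pass 70% of its speed; a pose out of reach is approached as far as the arm can. A call with a gripper value outside its range is refused whole. The fingers move at their own pace and stop on an object; the grip force is fixed at half the most. Time passes only in rows, so rows that repeat a pose let the fingers close. It gives the time, the measured TCP pose, the force and the opening at its end, in the units of the state.
- bot.sense(): the state, without advancing time (a new reading comes with each control period).
- bot.grab_frame(name): name is "scene" or "top"; returns the picture (400x640x3 uint8, red, green, blue); there is no depth.
- bot.get_calibration(name): a dict with "camera_matrix" (3x3 intrinsics, pixels), "k1" (the pictures are not rectified: a ray, as slopes to the right and down, at radius r is drawn at 1 + k1 r^2 times it, then the intrinsics apply), "R" (3x3) and "t" (3): a world point X has camera coordinates R X + t. Camera axes: x right, y down, z forward; pixel columns grow to the right and rows downward; lengths in mm; the calibration is good to about 2 mm. A picture is of the moment at which its call begins. get_calibration takes no time and is no camera call.
- bot.finish_job(): hands the job in, once; it reports no verdict.
The state is a dict: "time_s": time; "joints": joint angles; "qd": joint speeds; "joint_torque": joint torques, N m; "position": TCP position; "tool_rot": TCP orientation; "ft_force": force on the tool from outside, world axes, zero at the start; "ft_torque": the same for the moment, N m; "width": opening from 0.0 (shut) to 1.0 (fully open).
Only numpy, scipy, OpenCV 4.12 (cv2) and the standard library are available. Lean on these libraries where they do the work, as an engineer would, in place of code of your own. Each camera call takes 0.05 s, during which the arm holds its last target.

## Working session

There is one attempt and no reset: what is moved stays moved. The work goes in short steps, Python scripts to look and compute and a shell command to move; the robot and the scene stay as the last step left them, time stands still between calls to the robot, and variables do not carry over. Pictures are saved under pics/ and viewed, and the job is handed in when it is done.

```bash
mkdir -p pics
python3 - <<'E'
from workcell import bot
import cv2,json
print(bot.sense(), bot.hold_point_z)
for n in("scene","top"):
    f=bot.grab_frame(n); cv2.imwrite(f"pics/{n}0.png",f[:,:,::-1])
    print(n,bot.get_calibration(n))
E
```

```text
{'time_s': 0.0, 'joints': array([-1.39958667e+00,  4.91601602e-01,  1.55947813e+00, -9.39310785e-06,
        1.09167969e+00, -1.05565981e-01]), 'qd': array([ 0.0004476 ,  0.00088226, -0.00085448,  0.00030568,  0.00118834,
       -0.00156145]), 'joint_torque': array([-2.65271214e-03, -6.12648296e+01, -2.58182555e+01,  6.91968645e-02,
        4.81958874e-02, -9.67027700e-05]), 'position': array([ 170.7815297 , -600.95201228,  214.02574834]), 'tool_rot': array([-5.82937063e-04,  9.90439210e-01,  1.37948651e-01, -2.33086548e-05]), 'ft_force': array([-0.32534059, -0.5266961 , -0.27367618]), 'ft_torque': array([-0.01901184,  0.03106995, -0.00788103]), 'width': 1.0039375017614969} 18.8
scene {'camera_matrix': array([[457.33912858,   0.        , 311.61084332],
       [  0.        , 457.33912858, 196.83738862],
       [  0.        ,   0.        ,   1.        ]]), 'k1': 0.006397570150468824, 'R': array([[-0.43474104,  0.90054946,  0.0033009 ],
       [ 0.6889745 ,  0.33495897, -0.64274149],
       [-0.57992617, -0.27715187, -0.76607603]]), 't': array([ 238.96720432, -333.16497657, 1779.83515404])}
top {'camera_matrix': array([[394.81571933,   0.        , 313.33155068],
       [  0.        , 394.81571933, 203.81209324],
       [  0.        ,   0.        ,   1.        ]]), 'k1': -0.001964836489768115, 'R': array([[ 0.00924504, -0.99995249, -0.00308904],
       [-0.98934103, -0.0086979 , -0.14535705],
       [ 0.14532328,  0.00439994, -0.98937444]]), 't': array([   9.81561225,  600.87193391, 1216.44156753])}
```

View pics/scene0.png

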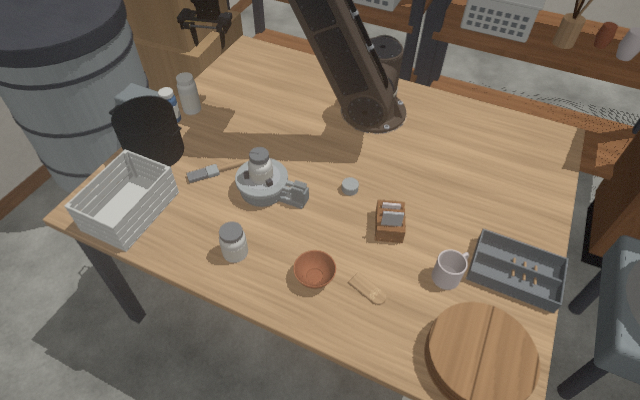

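View pics/top0.png

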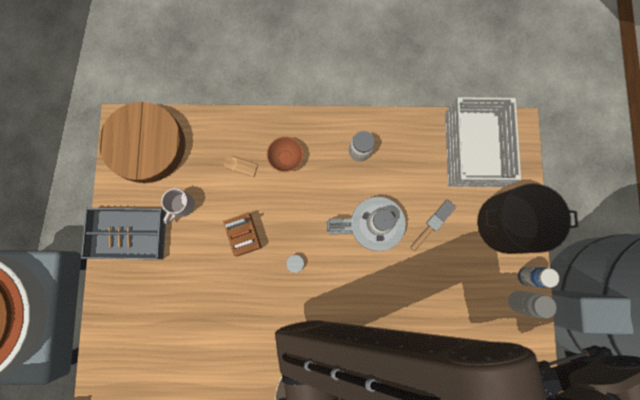

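The scene view shows the wheel and jar near (262,175), the bracket near (295,192) and the rack near (391,220). In the top view the wheel is at (378,222), the bracket at (340,226) and the rack at (242,234). I'll enlarge these next.

Run:
```python
import cv2,numpy as np
def crop(n,x,y,w,h,s,o):
    f=cv2.imread(f"pics/{n}0.png")[y:y+h,x:x+w]
    f=cv2.resize(f,None,fx=s,fy=s,interpolation=cv2.INTER_CUBIC)
    for i in range(0,w,10):
        cv2.putText(f,str(x+i),(i*s,8),0,.3,(0,0,255),1); cv2.line(f,(i*s,10),(i*s,14),(0,0,255),1)
    for j in range(10,h,10):
        cv2.putText(f,str(y+j),(0,j*s+3),0,.3,(0,0,255),1); cv2.line(f,(20,j*s),(24,j*s),(0,0,255),1)
    cv2.imwrite(f"pics/{o}.png",f)
crop("top",322,190,90,65,8,"a1")
crop("top",215,205,60,55,10,"a2")
crop("scene",230,140,85,72,9,"a3")
crop("scene",365,190,55,58,10,"a4")
```

```text
(no output)
```

View pics/a1.png

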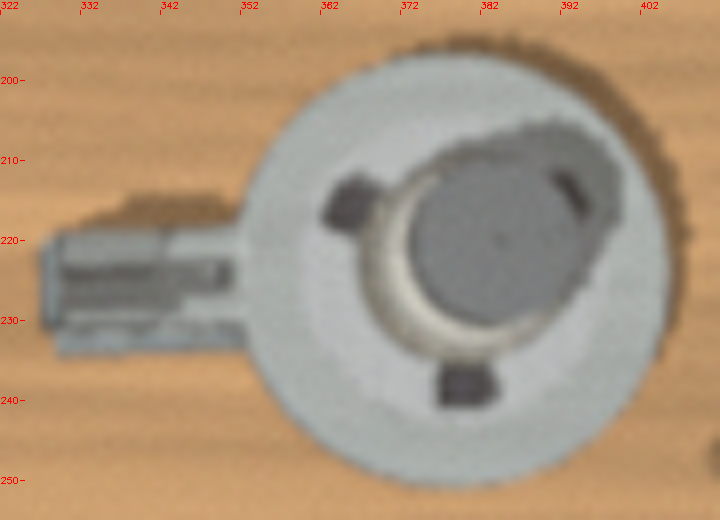

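View pics/a2.png

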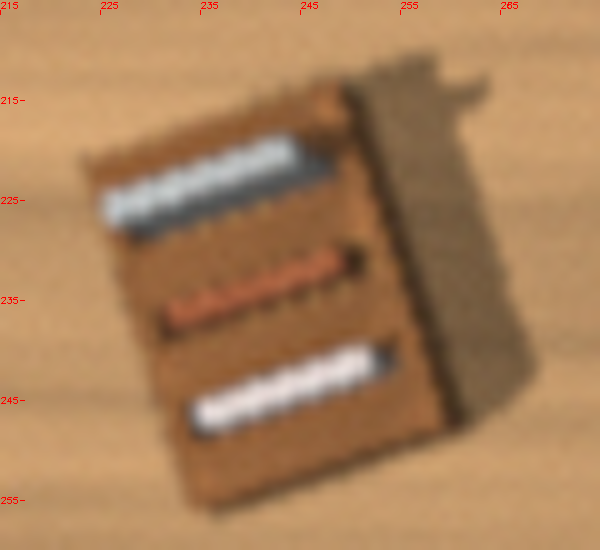

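View pics/a3.png

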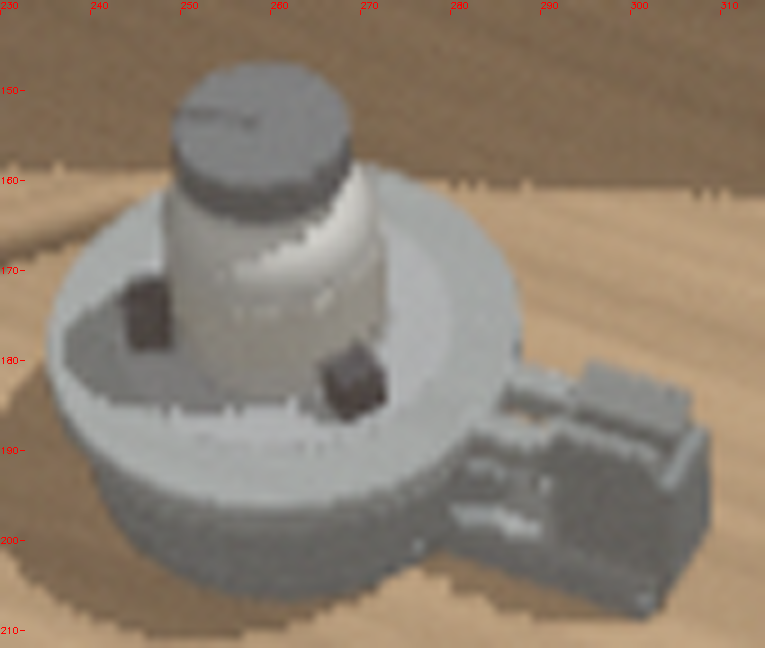

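View pics/a4.png

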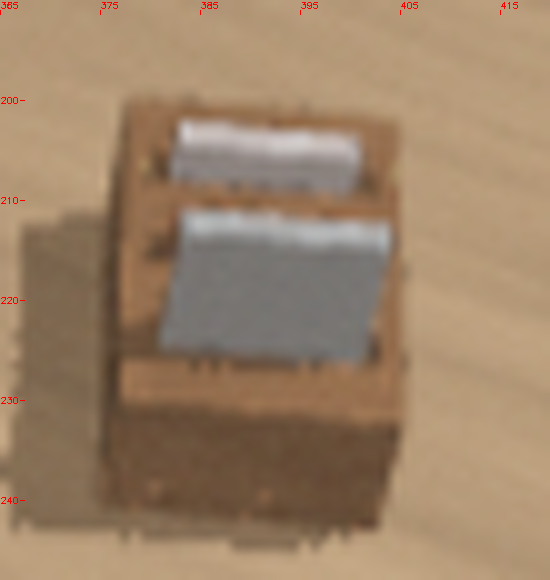

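```bash
cat > h.py <<'E'
import numpy as np,cv2
from workcell import bot
C={n:bot.get_calibration(n) for n in("scene","top")}
def dist(c): return np.array([c["k1"],0,0,0.])
def proj(n,X):
    c=C[n]; X=np.atleast_2d(np.array(X,float))
    return cv2.projectPoints(X,cv2.Rodrigues(c["R"])[0],c["t"],c["camera_matrix"],dist(c))[0][:,0]
def back(n,uv,z):
    c=C[n]; u=cv2.undistortPoints(np.array(uv,float).reshape(-1,1,2),c["camera_matrix"],dist(c))[:,0]
    o=-c["R"].T@c["t"]; d=np.c_[u,np.ones(len(u))]@c["R"]
    return o+d*((z-o[2])/d[:,2])[:,None]
def T(x,y,yaw,P):
    P=np.atleast_2d(np.array(P,float)); c,s=np.cos(yaw),np.sin(yaw)
    return np.c_[x+c*P[:,0]-s*P[:,1],y+s*P[:,0]+c*P[:,1],P[:,2]]
def circ(z,r): a=np.linspace(0,2*np.pi,73); return np.c_[r*np.cos(a),r*np.sin(a),0*a+z]
def view(n,img,box,s,lines,out):
    x,y,w,h=box; f=cv2.imread(img)[y:y+h,x:x+w]
    f=cv2.resize(f,None,fx=s,fy=s,interpolation=cv2.INTER_CUBIC)
    for L,col in lines:
        p=((proj(n,L)-[x,y]+.5)*s).astype(int)
        cv2.polylines(f,[p.reshape(-1,1,2)],False,col,1)
    cv2.imwrite(out,f)
E
python3 - <<'E'
from h import *
for n in C: print(n,-C[n]["R"].T@C[n]["t"])
# add -0.5 px for crop coords
p=back("top",np.array([[380.1,196.5],[379.5,251],[405.75,223.75],[352.5,213]])-.5,66);print(p.round(1))
p=back("top",np.array([[373.25,220],[382.9,230.6]])-.5,167);print("cap",p.round(1))
p=back("scene",np.array([[235.3,176],[288,177],[256,196]])-.5,66);print("disc scene",p.round(1))
p=back("scene",np.array([[249,154],[268.8,154],[259,146.8]])-.5,167);print("cap",p.round(1))
# plate top corners in top view; z=112
c=np.array([[225.0,224.9],[226.5,227.8],[242.5,218.5],[244.6,221.7]])-.5
print("plate",back("top",c,112).round(1))
c=np.array([[383.4,210.9],[404.2,212.3],[404,214.6],[382.6,213.8]])-.5
print("plate scene",back("scene",c,112).round(1))
c=np.array([[223.5,221],[249,213],[261,248],[235,256.5]])-.5
print("rack top",back("top",c,58).round(1))
c=np.array([[377.5,199.8],[405,202.2],[405,232],[376.8,230]])-.5
print("rack scene",back("scene",c,58).round(1))
E
```

```text
scene [1365.60400879  389.67944585 1148.56128376]
top [ 417.59923511    9.68919783 1290.88749033]
[[ 624.2 -192.9   66. ]
 [ 453.9 -188.5   66. ]
 [ 538.9 -271.4   66. ]
 [ 571.1 -105.9   66. ]]
cap [[ 538.8 -155.6  167. ]
 [ 508.7 -182.7  167. ]]
disc scene [[ 573.4 -262.8   66. ]
 [ 503.2 -108.6   66. ]
 [ 617.2 -160.5   66. ]]
cap [[ 551.5 -212.8  167. ]
 [ 525.2 -158.7  167. ]
 [ 510.9 -201.3  167. ]]
plate [[526.  280.6 112. ]
 [517.4 275.8 112. ]
 [545.8 228.8 112. ]
 [536.2 222.2 112. ]]
plate scene [[536.9 222.1 112. ]
 [515.6 277.8 112. ]
 [523.9 279.9 112. ]
 [548.  223.7 112. ]]
rack top [[543.2 298.3  58. ]
 [569.3 219.   58. ]
 [460.  178.1  58. ]
 [433.1 257.9  58. ]]
rack scene [[460.4 181.8  58. ]
 [432.3 261.5  58. ]
 [540.4 297.4  58. ]
 [569.7 220.5  58. ]]
```

```bash
cat > ov.py <<'E'
from h import *
import sys
sx,sy,sw=map(float,sys.argv[1:4]); rx,ry,rw,px,py=map(float,sys.argv[4:9])
sw=np.radians(sw); rw=np.radians(rw)
G,Rr,B,Y=(0,255,0),(0,0,255),(255,0,0),(0,255,255)
S=lambda P:T(sx,sy,sw,P); Q=lambda P:T(rx,ry,rw,P); PL=lambda P:T(px,py,rw,P)
def rect(x0,x1,y0,y1,z): return [[x0,y0,z],[x1,y0,z],[x1,y1,z],[x0,y1,z],[x0,y0,z]]
L=[(S(circ(66,85)),G),(S(circ(167,30)),Rr),(S(circ(148,30)),Rr),(S(rect(-6,6,85,153,81)),B),(S(rect(-16,16,112,159,81)),Y),
 (S([[0,0,167],[30*np.cos(-1.396),30*np.sin(-1.396),167]]),Y)]
M=[(Q(rect(-58,58,-42,42,58)),G)]+[(Q(rect(a-5.5,a+5.5,-34,34,58)),Y) for a in(-32,0,32)]+[(PL(rect(-4,4,-30,30,112)),Rr)]
view("top","pics/top0.png",(322,190,90,65),8,L,"pics/o1.png")
view("scene","pics/scene0.png",(230,140,85,72),8,L,"pics/o2.png")
view("top","pics/top0.png",(215,205,55,55),7,M,"pics/o3.png")
view("scene","pics/scene0.png",(365,190,55,55),7,M,"pics/o4.png")
a=cv2.imread("pics/o3.png");b=cv2.imread("pics/o4.png");cv2.imwrite("pics/o34.png",np.hstack([a,b]))
E
python3 ov.py 539 -187 0 501 239.3 19 531.2 251.3
```

```text
(no output)
```

View pics/o1.png

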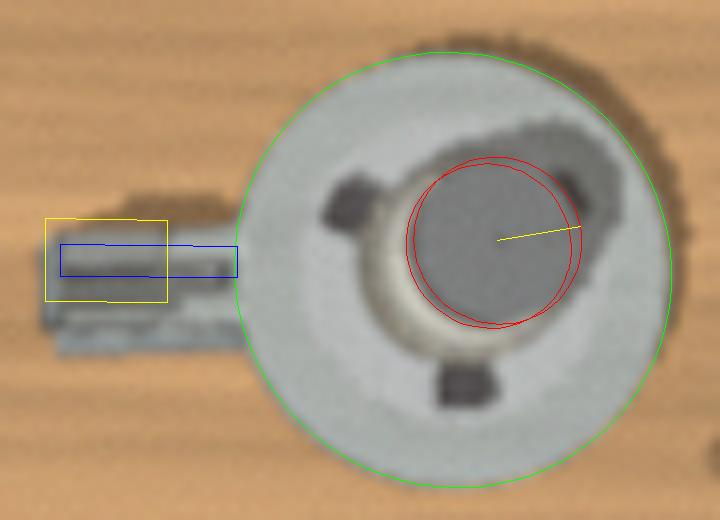

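View pics/o2.png

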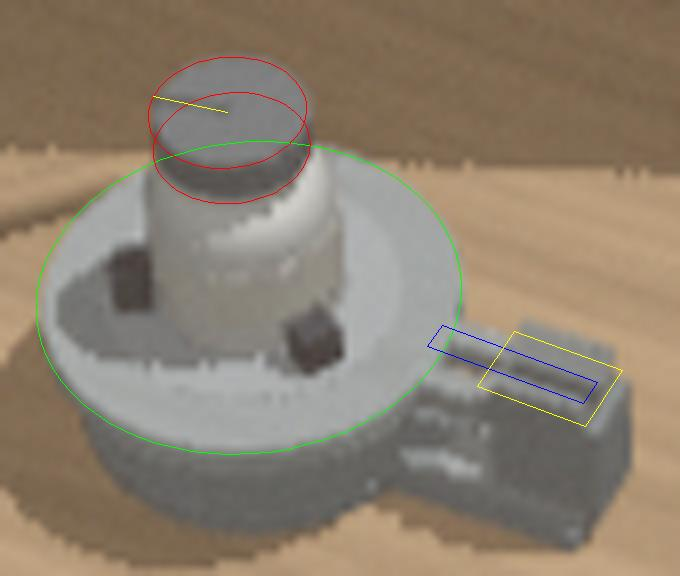

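View pics/o34.png

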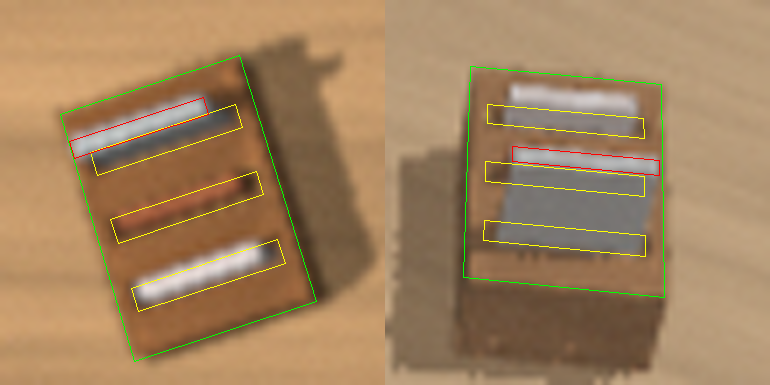

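```bash
sed -i 's/(S(rect(-16,16,112,159,81)),Y)/(S(rect(-6,6,112,153,68)),(255,255,0)),(S(rect(-16,16,112,159,81)),Y)/' ov.py; python3 ov.py 539 -187 3 501 239.3 19 531.2 251.3
python3 - <<'E'
import cv2,numpy as np
a=cv2.imread("pics/o1.png")[180:380,20:270];b=cv2.imread("pics/o2.png")[300:560,390:650]
a=cv2.resize(a,None,fx=1.5,fy=1.5);b=cv2.resize(b,None,fx=1.5,fy=1.5)
c=np.zeros((390,780,3),np.uint8);c[:a.shape[0],:a.shape[1]]=a;c[:b.shape[0],380:380+b.shape[1]]=b
cv2.imwrite("pics/o5.png",c)
E
```

```text
(no output)
```

View pics/o5.png

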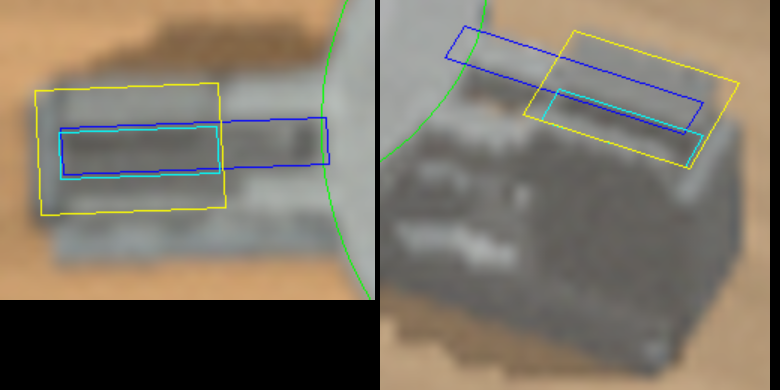

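The two cameras agree. The stand is at about (539,-187) with yaw near 3°. The plate is at (531.2,251.3) with yaw 19°, in the rack slot furthest from the robot. Next I'll work out the approach move.

```bash
cat > mv.py <<'E'
# usage: mv.py "x,y,z,yawx" ... : rows from current pose (m, rad); yawx = world yaw(deg) of tool x
import sys,numpy as np
from h import bot
from scipy.spatial.transform import Rotation as Ro
s=bot.sense(); q=s["tool_rot"]; R=Ro.from_quat([q[1],q[2],q[3],q[0]]).as_matrix(); p=s["position"]
yaw=np.degrees(np.arctan2(R[1,0],R[0,0]))
print("t",round(s["time_s"],2),"pos",p.round(1),"yaw",yaw.round(2),"tilt",R[:,2].round(4),"w",round(s["width"],3),"F",s["ft_force"].round(1),"M",s["ft_torque"].round(2),"j",s["joints"].round(2))
for a in sys.argv[1:]:
    x,y,z,w=map(float,a.split(","))
    d=R.T@(np.array([x,y,z])-p)/1000; t=-(np.radians((w-yaw+180)%360-180))
    print(a,"-> dx %.4f dy %.4f dz %.4f twist %.3f"%(*d,t))
E
python3 mv.py 470,-380,240,62 480,0,240,109 531.2,251.3,200,109
```

```text
t 0.1 pos [ 170.8 -601.   214.1] yaw 15.86 tilt [-2.e-04  1.e-03 -1.e+00] w 1.002 F [-0.8  0.3  1.4] M [ 0.04  0.02 -0.03] j [-1.4   0.49  1.56 -0.    1.09 -0.11]
470,-380,240,62 -> dx 0.3482 dy -0.1308 dz -0.0257 twist -0.805
480,0,240,109 -> dx 0.4617 dy -0.4936 dz -0.0254 twist -1.626
531.2,251.3,200,109 -> dx 0.5796 dy -0.7213 dz 0.0149 twist -1.626
```

```bash
python3 -m crank '[{"dx":0.3482,"dy":-0.1308,"dz":-0.026,"twist":-0.8,"gripper":0},{"dx":0.3482,"dy":-0.1308,"dz":-0.026,"twist":-0.8,"gripper":0},{"dx":0.3482,"dy":-0.1308,"dz":-0.026,"twist":-0.8,"gripper":0},{"dx":0.3482,"dy":-0.1308,"dz":-0.026,"twist":-0.8,"gripper":0},{"dx":0.3482,"dy":-0.1308,"dz":-0.026,"twist":-0.8,"gripper":0},{"dx":0.4617,"dy":-0.4936,"dz":-0.026,"twist":-1.626,"gripper":0},{"dx":0.4617,"dy":-0.4936,"dz":-0.026,"twist":-1.626,"gripper":0},{"dx":0.4617,"dy":-0.4936,"dz":-0.026,"twist":-1.626,"gripper":0},{"dx":0.4617,"dy":-0.4936,"dz":-0.026,"twist":-1.626,"gripper":0},{"dx":0.4617,"dy":-0.4936,"dz":-0.026,"twist":-1.626,"gripper":0},{"dx":0.4617,"dy":-0.4936,"dz":-0.026,"twist":-1.626,"gripper":0},{"dx":0.4617,"dy":-0.4936,"dz":-0.026,"twist":-1.626,"gripper":0}]'; python3 mv.py 531.2,251.3,180,109
```

```text
time_s: 1.6
position: [479.9, 2.1, 240.6]
tool_rot: [-0.0, 0.58, 0.815, -0.0]
ft_force: [0.9, -0.3, -0.2]
width: 0.503
t 1.6 pos [479.9   2.1 240.6] yaw 109.09 tilt [-1.e-04  0.e+00 -1.e+00] w 0.503 F [ 0.9 -0.3 -0.2] M [-0.02 -0.18 -0.03] j [-0.13  0.25  1.87  0.    1.02 -0.47]
531.2,251.3,180,109 -> dx 0.2187 dy 0.1300 dz 0.0606 twist 0.002
```

```bash
python3 -m crank '[{"dx":0.2187,"dy":0.13,"dz":0.06,"twist":0.0,"gripper":0},{"dx":0.2187,"dy":0.13,"dz":0.06,"twist":0.0,"gripper":0},{"dx":0.2187,"dy":0.13,"dz":0.06,"twist":0.0,"gripper":0},{"dx":0.2187,"dy":0.13,"dz":0.06,"twist":0.0,"gripper":0},{"dx":0.2187,"dy":0.13,"dz":0.06,"twist":0.0,"gripper":0},{"dx":0.2187,"dy":0.13,"dz":0.06,"twist":0.0,"gripper":0},{"dx":0.2187,"dy":0.13,"dz":0.06,"twist":0.0,"gripper":0}]'
python3 - <<'E'
from workcell import bot
import cv2
a=bot.grab_frame("scene")[:,:,::-1];cv2.imwrite("pics/scene1.png",a)
cv2.imwrite("pics/s1c.png",cv2.resize(a[120:270,310:470],None,fx=4.5,fy=4,interpolation=cv2.INTER_CUBIC))
E
python3 mv.py 531.2,251.3,84,109
```

```text
time_s: 2.48
position: [531.7, 247.6, 181.0]
tool_rot: [0.0, 0.581, 0.814, -0.0]
ft_force: [-0.0, -0.8, 0.1]
width: 0.501
t 2.52 pos [531.8 247.5 181.1] yaw 108.93 tilt [ 5.e-04 -1.e-04 -1.e+00] w 0.495 F [ 0.1 -1.3 -0.3] M [ 0.01 -0.14 -0.01] j [ 0.32  0.47  1.69 -0.    0.97 -0.01]
531.2,251.3,84,109 -> dx 0.0038 dy 0.0006 dz 0.0971 twist -0.001
```

View pics/s1c.png

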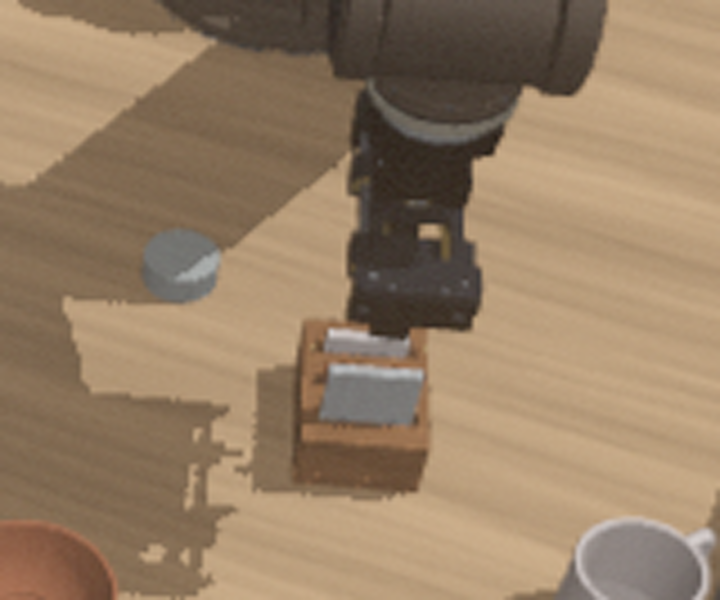

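The gripper hangs over the rack, with its fingers above and behind the plate as planned. I'll descend around it.

```bash
python3 -m crank '[{"dx":0.0038,"dy":0.0006,"dz":0.04,"gripper":0},{"dx":0.0038,"dy":0.0006,"dz":0.07,"gripper":0},{"dx":0.0038,"dy":0.0006,"dz":0.097,"gripper":0},{"dx":0.0038,"dy":0.0006,"dz":0.097,"gripper":0},{"dx":0.0038,"dy":0.0006,"dz":0.097,"gripper":0}]';python3 mv.py 531.2,251.3,84,109
```

```text
t 2.52 pos [531.8 247.5 181.1] yaw 108.93 tilt [ 5.e-04 -1.e-04 -1.e+00] w 0.495 F [ 0.1 -1.3 -0.3] M [ 0.01 -0.14 -0.01] j [ 0.32  0.47  1.69 -0.    0.97 -0.01]
531.2,251.3,84,109 -> dx 0.0038 dy 0.0006 dz 0.0971 twist -0.001invalid input at $[0]: expected keys dx, dy, dz, twist, gripper
```

```bash
python3 -m crank '[{"dx":0.0038,"dy":0.0006,"dz":0.04,"twist":0,"gripper":0},{"dx":0.0038,"dy":0.0006,"dz":0.07,"twist":0,"gripper":0},{"dx":0.0038,"dy":0.0006,"dz":0.097,"twist":0,"gripper":0},{"dx":0.0038,"dy":0.0006,"dz":0.097,"twist":0,"gripper":0},{"dx":0.0038,"dy":0.0006,"dz":0.097,"twist":0,"gripper":0}]';python3 mv.py 531.2,251.3,84,109
```

```text
time_s: 3.15
position: [531.7, 252.2, 84.9]
tool_rot: [0.0, 0.581, 0.814, 0.001]
ft_force: [-0.9, -0.2, 0.0]
width: 0.502
t 3.15 pos [531.7 252.2  84.9] yaw 108.97 tilt [ 1.4e-03  4.0e-04 -1.0e+00] w 0.502 F [-0.9 -0.2  0. ] M [ 0.03 -0.11  0.  ] j [ 0.33  0.6   1.78 -0.    0.77 -0.  ]
531.2,251.3,84,109 -> dx -0.0007 dy -0.0007 dz 0.0009 twist -0.001
```

```bash
python3 -m crank '[{"dx":0,"dy":0,"dz":0,"twist":0,"gripper":-0.5},{"dx":0,"dy":0,"dz":0,"twist":0,"gripper":-1},{"dx":0,"dy":0,"dz":0,"twist":0,"gripper":-1},{"dx":0,"dy":0,"dz":0,"twist":0,"gripper":-1},{"dx":0,"dy":0,"dz":0,"twist":0,"gripper":-1},{"dx":0,"dy":0,"dz":0,"twist":0,"gripper":-1}]';python3 mv.py 531.2,251.3,190,109
```

```text
time_s: 3.9
position: [531.0, 252.7, 83.6]
tool_rot: [0.0, 0.581, 0.814, -0.0]
ft_force: [-0.3, -0.5, 0.9]
width: 0.087
t 3.9 pos [531.  252.7  83.6] yaw 109.02 tilt [ 1.e-04 -0.e+00 -1.e+00] w 0.087 F [-0.3 -0.5  0.9] M [ 0.03 -0.16  0.02] j [ 0.33  0.6   1.78 -0.    0.77 -0.  ]
531.2,251.3,190,109 -> dx -0.0014 dy -0.0003 dz -0.1064 twist 0.000
```

The width reads 8.3 mm, so the plate is gripped. I'll lift it straight up.

```bash
python3 -m crank '[{"dx":0,"dy":0,"dz":-0.02,"twist":0,"gripper":-1},{"dx":0,"dy":0,"dz":-0.05,"twist":0,"gripper":-1},{"dx":0,"dy":0,"dz":-0.08,"twist":0,"gripper":-1},{"dx":0,"dy":0,"dz":-0.11,"twist":0,"gripper":-1},{"dx":0,"dy":0,"dz":-0.11,"twist":0,"gripper":-1},{"dx":0,"dy":0,"dz":-0.11,"twist":0,"gripper":-1}]';python3 mv.py 531.2,251.3,190,93 532.7,-67.2,190,93
python3 - <<'E'
from workcell import bot
import cv2
for n,b in(("scene",(310,120,160,150)),("top",(200,170,100,100))):
    a=bot.grab_frame(n)[:,:,::-1];cv2.imwrite(f"pics/{n}2.png",a)
    x,y,w,h=b;cv2.imwrite(f"pics/{n}2c.png",cv2.resize(a[y:y+h,x:x+w],None,fx=4,fy=4,interpolation=cv2.INTER_CUBIC))
E
```

```text
time_s: 4.65
position: [530.5, 252.5, 192.5]
tool_rot: [-0.0, 0.581, 0.814, -0.001]
ft_force: [-0.0, -0.7, -1.4]
width: 0.087
t 4.65 pos [530.5 252.5 192.5] yaw 109.02 tilt [-1.3e-03 -5.0e-04 -1.0e+00] w 0.087 F [-0.  -0.7 -1.4] M [ 0.01 -0.15  0.02] j [ 0.33  0.46  1.68 -0.    1.   -0.  ]
531.2,251.3,190,93 -> dx -0.0014 dy 0.0002 dz 0.0025 twist 0.280
532.7,-67.2,190,93 -> dx -0.3030 dy -0.1021 dz 0.0027 twist 0.280
```

View pics/scene2c.png

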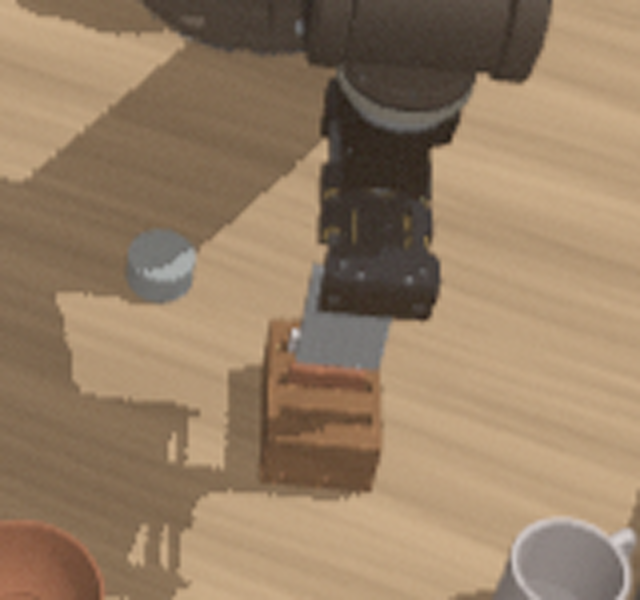

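The plate hangs from the gripper, clear of the rack, and the slot at (330,425) in the crop is empty. I'll carry it to above the lock slot.

```bash
python3 -m crank '[{"dx":-0.05,"dy":-0.017,"dz":0,"twist":0.14,"gripper":-1},{"dx":-0.1,"dy":-0.034,"dz":0,"twist":0.28,"gripper":-1},{"dx":-0.15,"dy":-0.051,"dz":0,"twist":0.28,"gripper":-1},{"dx":-0.2,"dy":-0.068,"dz":0,"twist":0.28,"gripper":-1},{"dx":-0.25,"dy":-0.084,"dz":0,"twist":0.28,"gripper":-1},{"dx":-0.28,"dy":-0.094,"dz":0,"twist":0.28,"gripper":-1},{"dx":-0.303,"dy":-0.102,"dz":0.002,"twist":0.28,"gripper":-1},{"dx":-0.303,"dy":-0.102,"dz":0.002,"twist":0.28,"gripper":-1},{"dx":-0.303,"dy":-0.102,"dz":0.002,"twist":0.28,"gripper":-1},{"dx":-0.303,"dy":-0.102,"dz":0.002,"twist":0.28,"gripper":-1}]';python3 mv.py 532.7,-67.2,190,93
python3 - <<'E'
from workcell import bot
import cv2
for n,b in(("scene",(200,80,150,150)),("top",(300,160,120,100))):
    a=bot.grab_frame(n)[:,:,::-1];cv2.imwrite(f"pics/{n}3.png",a)
    x,y,w,h=b;cv2.imwrite(f"pics/{n}3c.png",cv2.resize(a[y:y+h,x:x+w],None,fx=4,fy=4,interpolation=cv2.INTER_CUBIC))
E
```

```text
time_s: 6.0
position: [533.3, -66.1, 191.4]
tool_rot: [-0.0, 0.688, 0.726, -0.0]
ft_force: [-0.5, 0.4, -1.3]
width: 0.081
t 6.0 pos [533.3 -66.1 191.4] yaw 93.04 tilt [-3.e-04  1.e-04 -1.e+00] w 0.081 F [-0.5  0.4 -1.3] M [-0.   -0.14  0.02] j [-0.25  0.39  1.8   0.    0.95 -0.3 ]
532.7,-67.2,190,93 -> dx -0.0011 dy -0.0006 dz 0.0014 twist 0.001
```

View pics/scene3c.png

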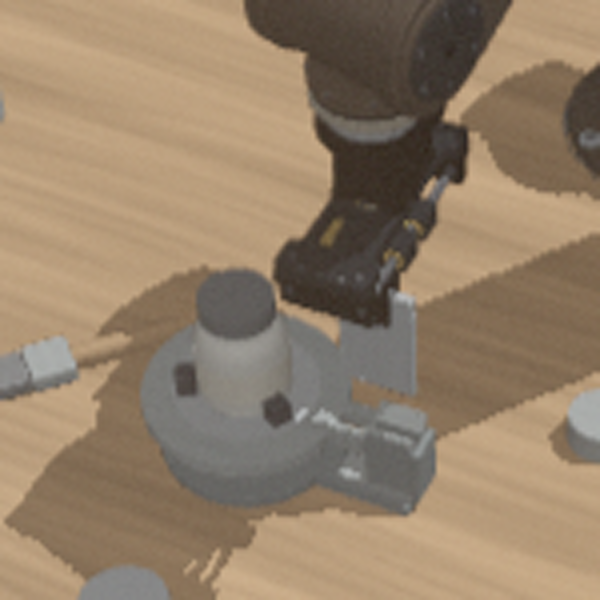

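View pics/top3c.png

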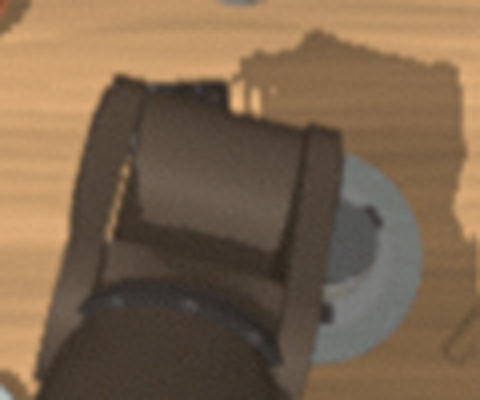

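The plate hangs just above the bracket in the scene view. The top view is blocked by the arm. I'll check the plate's position by overlaying the model.

Run:
```python
from h import *
def box(x0,x1,y0,y1,z): return [[x0,y0,z],[x1,y0,z],[x1,y1,z],[x0,y1,z],[x0,y0,z]]
p=(533.3,-66.8,np.radians(93.04-90)); zb=191.4-71.6
L=[(T(*p,box(-4,4,-30,30,z)),(0,255,0)) for z in(zb,zb+100)]
st=(539,-187,np.radians(3))
L+=[(T(*st,box(-6,6,85,153,68)),(0,0,255)),(T(*st,circ(66,85)),(255,0,0)),(T(*st,circ(167,30)),(255,0,0))]
view("scene","pics/scene3.png",(235,135,80,75),9,L,"pics/o6.png")
```

```text
(no output)
```

View pics/o6.png

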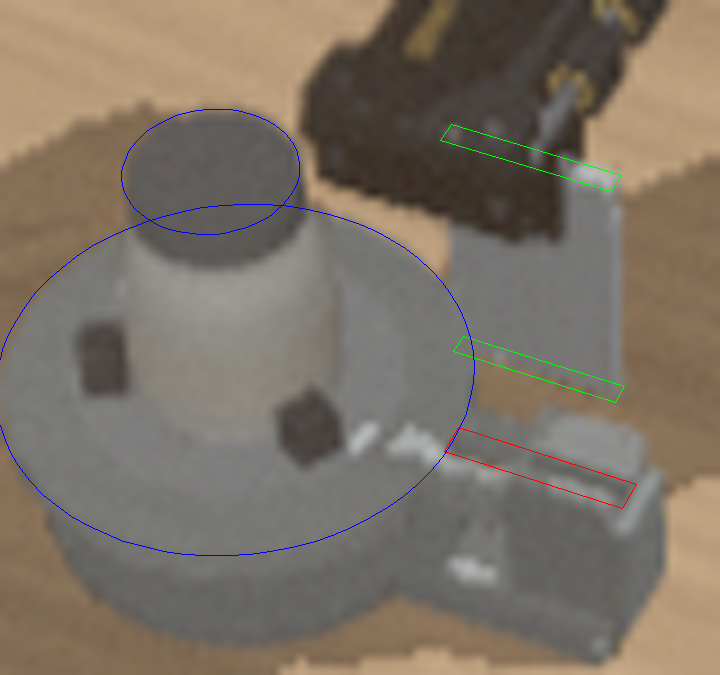

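The plate matches the model and lies in line with the slot. I'll lower it in stages and watch the forces.

```bash
python3 -m crank '[{"dx":-0.001,"dy":-0.0006,"dz":0.015,"twist":0,"gripper":-1},{"dx":-0.001,"dy":-0.0006,"dz":0.03,"twist":0,"gripper":-1},{"dx":-0.001,"dy":-0.0006,"dz":0.04,"twist":0,"gripper":-1},{"dx":-0.001,"dy":-0.0006,"dz":0.046,"twist":0,"gripper":-1},{"dx":-0.001,"dy":-0.0006,"dz":0.05,"twist":0,"gripper":-1},{"dx":-0.001,"dy":-0.0006,"dz":0.05,"twist":0,"gripper":-1}]';python3 mv.py 532.7,-67.2,120,93
```

```text
time_s: 6.85
position: [532.8, -68.1, 141.5]
tool_rot: [-0.0, 0.688, 0.725, -0.0]
ft_force: [-0.2, 0.1, -0.5]
width: 0.083
t 6.85 pos [532.8 -68.1 141.5] yaw 92.98 tilt [-1.e-04 -1.e-04 -1.e+00] w 0.083 F [-0.2  0.1 -0.5] M [-0.01 -0.09  0.02] j [-0.25  0.46  1.86 -0.    0.83 -0.3 ]
532.7,-67.2,120,93 -> dx 0.0009 dy -0.0001 dz 0.0215 twist -0.000
```

```bash
python3 -m crank '[{"dx":0.0009,"dy":0,"dz":0.006,"twist":0,"gripper":-1},{"dx":0.0009,"dy":0,"dz":0.012,"twist":0,"gripper":-1},{"dx":0.0009,"dy":0,"dz":0.018,"twist":0,"gripper":-1},{"dx":0.0009,"dy":0,"dz":0.018,"twist":0,"gripper":-1}]';python3 mv.py 532.7,-67.2,87,93
```

```text
time_s: 7.35
position: [532.6, -67.1, 123.1]
tool_rot: [-0.0, 0.688, 0.725, -0.0]
ft_force: [0.3, -0.4, -0.7]
width: 0.083
t 7.35 pos [532.6 -67.1 123.1] yaw 92.98 tilt [-9.e-04  1.e-04 -1.e+00] w 0.083 F [ 0.3 -0.4 -0.7] M [ 0.03 -0.07 -0.  ] j [-0.25  0.48  1.87 -0.    0.79 -0.3 ]
532.7,-67.2,87,93 -> dx -0.0001 dy 0.0002 dz 0.0361 twist -0.000
```

```bash
python3 -m crank '[{"dx":0,"dy":0,"dz":0.008,"twist":0,"gripper":-1},{"dx":0,"dy":0,"dz":0.016,"twist":0,"gripper":-1},{"dx":0,"dy":0,"dz":0.024,"twist":0,"gripper":-1},{"dx":0,"dy":0,"dz":0.03,"twist":0,"gripper":-1},{"dx":0,"dy":0,"dz":0.034,"twist":0,"gripper":-1},{"dx":0,"dy":0,"dz":0.034,"twist":0,"gripper":-1}]';python3 mv.py 532.7,-67.2,87,93
```

```text
time_s: 8.1
position: [532.7, -67.1, 89.4]
tool_rot: [-0.0, 0.688, 0.725, -0.0]
ft_force: [-0.5, 0.5, -1.3]
width: 0.083
t 8.1 pos [532.7 -67.1  89.4] yaw 92.98 tilt [-4.e-04  0.e+00 -1.e+00] w 0.083 F [-0.5  0.5 -1.3] M [-0.03 -0.06  0.01] j [-0.25  0.53  1.9  -0.    0.71 -0.3 ]
532.7,-67.2,87,93 -> dx -0.0001 dy 0.0000 dz 0.0024 twist -0.000
```

```bash
python3 -m crank '[{"dx":0,"dy":0,"dz":0.0025,"twist":0,"gripper":-1},{"dx":0,"dy":0,"dz":0.004,"twist":0,"gripper":-1},{"dx":0,"dy":0,"dz":0.004,"twist":0,"gripper":-1}]';python3 mv.py 532.7,-67.2,87,93
```

```text
time_s: 8.48
position: [532.9, -67.2, 86.6]
tool_rot: [0.0, 0.688, 0.725, 0.0]
ft_force: [-3.0, -0.1, 10.6]
width: 0.081
t 8.47 pos [532.9 -67.2  86.6] yaw 92.98 tilt [ 1.e-03 -4.e-04 -1.e+00] w 0.081 F [-3.  -0.1 10.6] M [ 0.15  0.53 -0.01] j [-0.25  0.54  1.9  -0.    0.7  -0.3 ]
532.7,-67.2,87,93 -> dx 0.0000 dy -0.0002 dz -0.0004 twist -0.000
```

The floor contact came exactly at the expected height (86.6 mm, 10.6 N). I'll release the plate and rise.

```bash
python3 -m crank '[{"dx":0,"dy":0,"dz":-0.0015,"twist":0,"gripper":-0.6},{"dx":0,"dy":0,"dz":-0.0015,"twist":0,"gripper":-0.2},{"dx":0,"dy":0,"dz":-0.0015,"twist":0,"gripper":0},{"dx":0,"dy":0,"dz":-0.0015,"twist":0,"gripper":0},{"dx":0,"dy":0,"dz":-0.02,"twist":0,"gripper":0},{"dx":0,"dy":0,"dz":-0.07,"twist":0,"gripper":0},{"dx":0,"dy":0,"dz":-0.12,"twist":0,"gripper":0.5},{"dx":0,"dy":0,"dz":-0.15,"twist":0,"gripper":0.8},{"dx":0,"dy":0,"dz":-0.15,"twist":0,"gripper":0.8}]';python3 mv.py 539,-187,235,60
python3 - <<'E'
from workcell import bot
import cv2
for n,b in(("scene",(225,130,90,80)),("top",(300,160,120,100))):
    a=bot.grab_frame(n)[:,:,::-1];cv2.imwrite(f"pics/{n}4.png",a)
    x,y,w,h=b;cv2.imwrite(f"pics/{n}4c.png",cv2.resize(a[y:y+h,x:x+w],None,fx=6,fy=6,interpolation=cv2.INTER_CUBIC))
E
```

```text
time_s: 9.6
position: [533.4, -67.3, 237.6]
tool_rot: [0.002, 0.688, 0.725, 0.001]
ft_force: [0.3, -0.6, -0.0]
width: 0.756
t 9.6 pos [533.4 -67.3 237.6] yaw 92.98 tilt [ 0.004  -0.0011 -1.    ] w 0.756 F [ 0.3 -0.6 -0. ] M [-0.01 -0.09  0.01] j [-0.25  0.34  1.75 -0.    1.05 -0.3 ]
539,-187,235,60 -> dx -0.1198 dy -0.0007 dz 0.0028 twist 0.576
```

View pics/scene4c.png

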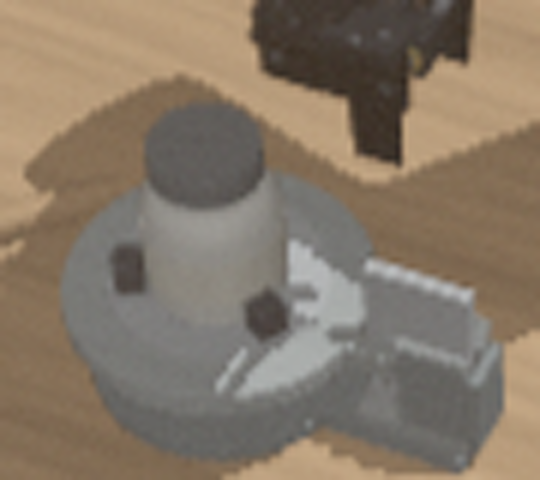

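The plate stands seated in the bracket, with its top edge at (370,262)–(475,300) in the crop. The gripper is clear of it. Next I'll refine the cap centre.

Run:
```python
from h import *
L=lambda x,y:[(T(x,y,0,circ(167,30)),(0,255,0)),(T(x,y,0,circ(148,30)),(0,255,255)),(T(x,y,0,circ(66,85)),(0,0,255))]
view("scene","pics/scene0.png",(230,140,65,65),10,L(539,-186),"pics/p1.png")
view("scene","pics/scene4.png",(230,140,65,65),10,L(539,-186),"pics/p2.png")
a=np.hstack([cv2.imread("pics/p1.png")[:,:400],cv2.imread("pics/p2.png")[:,:400]])[:600]
cv2.imwrite("pics/p12.png",a)
view("top","pics/top0.png",(350,192,60,62),9,L(539,-186),"pics/p3.png")
```

```text
(no output)
```

View pics/p12.png

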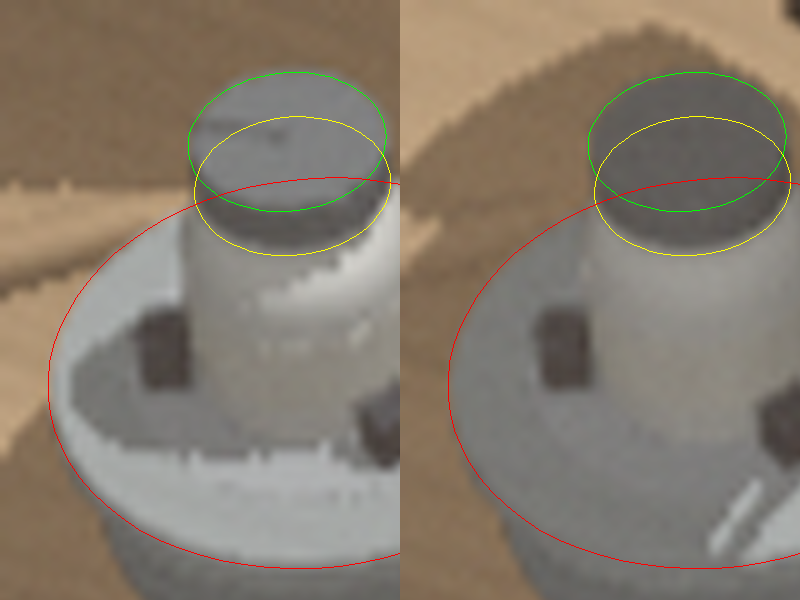

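View pics/p3.png

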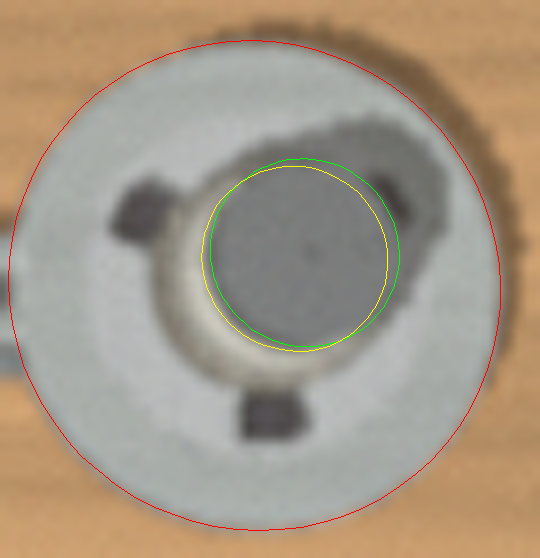

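```bash
python3 mv.py 538.5,-186.5,235,60; python3 -m crank '[{"dx":-0.05,"dy":-0.0005,"dz":0,"twist":0.19,"gripper":0.8},{"dx":-0.1,"dy":-0.001,"dz":0.002,"twist":0.38,"gripper":0.8},{"dx":-0.119,"dy":-0.001,"dz":0.002,"twist":0.576,"gripper":0.8},{"dx":-0.119,"dy":-0.001,"dz":0.002,"twist":0.576,"gripper":0.8},{"dx":-0.119,"dy":-0.001,"dz":0.002,"twist":0.576,"gripper":0.8},{"dx":-0.119,"dy":-0.001,"dz":0.002,"twist":0.576,"gripper":0.8}]';python3 mv.py 538.5,-186.5,143,60
```

```text
t 9.7 pos [532.4 -67.1 235. ] yaw 92.98 tilt [-6.e-04  1.e-04 -1.e+00] w 0.841 F [ 0.1 -0.1 -1.2] M [-0.01 -0.04 -0.03] j [-0.25  0.34  1.75 -0.    1.05 -0.3 ]
538.5,-186.5,235,60 -> dx -0.1196 dy -0.0001 dz -0.0000 twist 0.576
time_s: 10.45
position: [537.9, -185.0, 233.4]
tool_rot: [-0.0, 0.865, 0.501, -0.0]
ft_force: [0.1, -0.3, 0.2]
width: 0.901
t 10.45 pos [ 537.9 -185.   233.4] yaw 60.18 tilt [-4.e-04  2.e-04 -1.e+00] w 0.901 F [ 0.1 -0.3  0.2] M [-0.06 -0.07 -0.  ] j [-0.45  0.39  1.68  0.    1.07  0.07]
538.5,-186.5,143,60 -> dx -0.0010 dy 0.0013 dz 0.0904 twist 0.003
```

```bash
python3 -m crank '[{"dx":-0.001,"dy":0.0013,"dz":0.03,"twist":0,"gripper":0.8},{"dx":-0.001,"dy":0.0013,"dz":0.06,"twist":0,"gripper":0.8},{"dx":-0.001,"dy":0.0013,"dz":0.08,"twist":0,"gripper":0.8},{"dx":-0.001,"dy":0.0013,"dz":0.09,"twist":0,"gripper":0.8},{"dx":-0.001,"dy":0.0013,"dz":0.09,"twist":0,"gripper":0.8},{"dx":-0.001,"dy":0.0013,"dz":0.09,"twist":0,"gripper":0.8}]';python3 mv.py 538.5,-186.5,143,60
```

```text
time_s: 11.2
position: [538.9, -187.5, 144.4]
tool_rot: [0.001, 0.866, 0.5, 0.0]
ft_force: [-0.8, 0.1, 0.1]
width: 0.904
t 11.2 pos [ 538.9 -187.5  144.4] yaw 60.01 tilt [ 1.1e-03 -6.0e-04 -1.0e+00] w 0.904 F [-0.8  0.1  0.1] M [-0.06  0.    0.01] j [-0.45  0.5   1.77 -0.    0.87  0.07]
538.5,-186.5,143,60 -> dx 0.0007 dy -0.0009 dz 0.0014 twist 0.000
```

```bash
python3 -m crank '[{"dx":0.0005,"dy":-0.0005,"dz":0.001,"twist":0,"gripper":0.5},{"dx":0.0005,"dy":-0.0005,"dz":0.001,"twist":0,"gripper":0.1},{"dx":0.0005,"dy":-0.0005,"dz":0.001,"twist":0,"gripper":-1},{"dx":0.0005,"dy":-0.0005,"dz":0.001,"twist":0,"gripper":-1},{"dx":0.0005,"dy":-0.0005,"dz":0.001,"twist":0,"gripper":-1},{"dx":0.0005,"dy":-0.0005,"dz":0.001,"twist":0,"gripper":-1}]';python3 mv.py 538.5,-186.5,144,68
```

```text
time_s: 11.95
position: [538.4, -186.9, 142.8]
tool_rot: [0.0, 0.866, 0.5, 0.0]
ft_force: [-1.0, 0.7, 2.6]
width: 0.627
t 11.95 pos [ 538.4 -186.9  142.8] yaw 59.98 tilt [ 2.e-04 -2.e-04 -1.e+00] w 0.627 F [-1.   0.7  2.6] M [-0.04 -0.02  0.03] j [-0.45  0.5   1.77 -0.    0.87  0.07]
538.5,-186.5,144,68 -> dx 0.0004 dy -0.0001 dz -0.0012 twist -0.140
```

The width reads 59.6 mm with almost no side force, so the grip is centred. I'll turn anticlockwise (negative twist).

```bash
python3 -m crank '[{"dx":0,"dy":0,"dz":-0.0001,"twist":-0.06,"gripper":-1},{"dx":0,"dy":0,"dz":-0.0002,"twist":-0.14,"gripper":-1},{"dx":0,"dy":0,"dz":-0.0004,"twist":-0.22,"gripper":-1},{"dx":0,"dy":0,"dz":-0.0006,"twist":-0.3,"gripper":-1},{"dx":0,"dy":0,"dz":-0.0008,"twist":-0.4,"gripper":-1},{"dx":0,"dy":0,"dz":-0.001,"twist":-0.5,"gripper":-1},{"dx":0,"dy":0,"dz":-0.001,"twist":-0.5,"gripper":-1}]';python3 mv.py 538.5,-186.5,144,112
python3 - <<'E'
from workcell import bot
import cv2
for n,b in(("scene",(225,110,100,100)),("top",(300,160,120,100))):
    a=bot.grab_frame(n)[:,:,::-1];cv2.imwrite(f"pics/{n}5.png",a)
    x,y,w,h=b;cv2.imwrite(f"pics/{n}5c.png",cv2.resize(a[y:y+h,x:x+w],None,fx=6,fy=6,interpolation=cv2.INTER_CUBIC))
E
```

```text
time_s: 12.82
position: [538.4, -186.9, 143.7]
tool_rot: [0.0, 0.716, 0.698, 0.0]
ft_force: [-0.3, 0.5, 1.9]
width: 0.628
t 12.82 pos [ 538.4 -186.9  143.7] yaw 88.59 tilt [ 2.e-04 -2.e-04 -1.e+00] w 0.628 F [-0.3  0.5  1.9] M [-0.   -0.11  0.02] j [-0.45  0.5   1.77 -0.    0.87 -0.43]
538.5,-186.5,144,112 -> dx 0.0004 dy 0.0000 dz -0.0003 twist -0.409
```

View pics/scene5c.png

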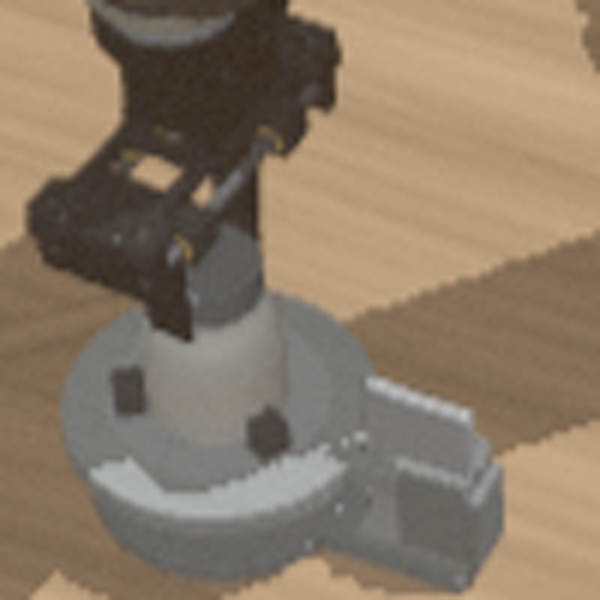

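Run:
```python
import cv2,numpy as np
o=[]
for n in(0,4,5):
    f=cv2.imread(f"pics/scene{n}.png")[142:170,244:276].astype(float)
    f=np.clip((f-f[5:20,8:22].mean())*4+128,0,255).astype(np.uint8)
    o.append(cv2.resize(f,None,fx=8,fy=8,interpolation=cv2.INTER_CUBIC))
cv2.imwrite("pics/rib.png",np.hstack(o))
```

```text
(no output)
```

View pics/rib.png

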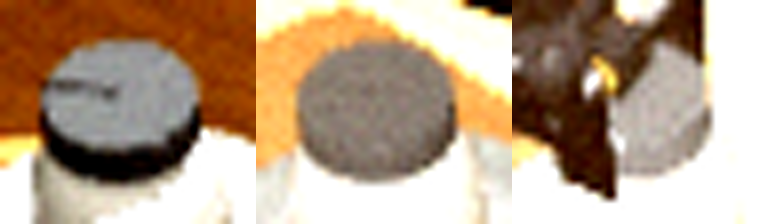

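The rib can't be seen in the shade, and the gripper covers its side of the cap. I'll turn a little in single rows and read the torque while it moves.

```bash
python3 -m crank '[{"dx":0,"dy":0,"dz":-0.0002,"twist":-0.08,"gripper":-1}]'; python3 mv.py; python3 -m crank '[{"dx":0,"dy":0,"dz":-0.0002,"twist":-0.1,"gripper":-1}]'; python3 mv.py
```

```text
time_s: 13.05
position: [538.4, -186.9, 143.8]
tool_rot: [0.0, 0.687, 0.726, 0.0]
ft_force: [0.2, 0.4, 1.7]
width: 0.628
t 13.05 pos [ 538.4 -186.9  143.8] yaw 93.16 tilt [ 1.e-04 -0.e+00 -1.e+00] w 0.628 F [0.2 0.4 1.7] M [-0.04 -0.18 -0.18] j [-0.45  0.5   1.77  0.    0.87 -0.51]
time_s: 13.18
position: [538.4, -186.9, 144.0]
tool_rot: [0.0, 0.65, 0.76, 0.0]
ft_force: [-0.5, 0.8, 1.9]
width: 0.627
t 13.18 pos [ 538.4 -186.9  144. ] yaw 98.97 tilt [ 1.e-04 -0.e+00 -1.e+00] w 0.627 F [-0.5  0.8  1.9] M [-0.02 -0.14 -0.17] j [-0.45  0.5   1.77  0.    0.87 -0.61]
```

The torque while moving is about -0.18 N m, so the thread resists and the cap is turning. I'll continue, with probes around the release point.

```bash
python3 -m crank '[{"dx":0,"dy":0,"dz":-0.0002,"twist":-0.1,"gripper":-1}]'; python3 mv.py; python3 -m crank '[{"dx":0,"dy":0,"dz":-0.0002,"twist":-0.1,"gripper":-1}]'; python3 mv.py;  python3 -m crank '[{"dx":0,"dy":0,"dz":-0.0002,"twist":-0.1,"gripper":-1}]'; python3 mv.py;  python3 -m crank '[{"dx":0,"dy":0,"dz":-0.0002,"twist":-0.1,"gripper":-1}]'; python3 mv.py;  python3 -m crank '[{"dx":0,"dy":0,"dz":-0.0002,"twist":-0.1,"gripper":-1}]'; python3 mv.py
```

```text
time_s: 13.3
position: [538.4, -186.9, 144.2]
tool_rot: [0.0, 0.611, 0.792, 0.0]
ft_force: [0.7, -0.2, 1.7]
width: 0.626
t 13.3 pos [ 538.4 -186.9  144.2] yaw 104.72 tilt [ 0.  0. -1.] w 0.626 F [ 0.7 -0.2  1.7] M [-0.01 -0.16 -0.19] j [-0.45  0.49  1.77  0.    0.87 -0.71]
time_s: 13.42
position: [538.4, -186.9, 144.4]
tool_rot: [-0.0, 0.57, 0.821, 0.0]
ft_force: [-0.7, -0.2, 2.1]
width: 0.629
t 13.43 pos [ 538.4 -186.9  144.4] yaw 110.45 tilt [ 0.  0. -1.] w 0.629 F [-0.7 -0.2  2.1] M [-0.05 -0.11 -0.2 ] j [-0.45  0.49  1.77  0.    0.87 -0.81]
time_s: 13.55
position: [538.4, -186.9, 144.7]
tool_rot: [0.0, 0.529, 0.849, 0.0]
ft_force: [-0.5, 0.6, 3.1]
width: 0.624
t 13.55 pos [ 538.4 -186.9  144.7] yaw 116.18 tilt [ 1.e-04  0.e+00 -1.e+00] w 0.624 F [-0.5  0.6  3.1] M [ 0.05 -0.1  -0.17] j [-0.45  0.49  1.77  0.    0.87 -0.91]
time_s: 13.68
position: [538.7, -187.0, 145.5]
tool_rot: [0.001, 0.485, 0.874, 0.0]
ft_force: [-2.0, 1.0, 12.1]
width: 0.628
t 13.68 pos [ 538.7 -187.   145.5] yaw 121.92 tilt [ 1.e-03 -5.e-04 -1.e+00] w 0.628 F [-2.   1.  12.1] M [0.2  0.15 0.01] j [-0.45  0.49  1.77 -0.    0.88 -1.01]
time_s: 13.8
position: [538.7, -187.1, 145.6]
tool_rot: [0.001, 0.441, 0.897, -0.0]
ft_force: [0.3, -0.0, 4.8]
width: 0.629
t 13.8 pos [ 538.7 -187.1  145.6] yaw 127.66 tilt [ 1.1e-03 -6.0e-04 -1.0e+00] w 0.629 F [ 0.3 -0.   4.8] M [-0.01 -0.18 -0.04] j [-0.45  0.49  1.77 -0.    0.88 -1.11]
```

The thread let go at about 60° of turn: the torque dropped to zero and the seal pushed the cap up. I'll turn a little further to the middle of the lift window, then lift slowly.

```bash
python3 -m crank '[{"dx":0,"dy":0,"dz":0,"twist":-0.08,"gripper":-1},{"dx":0,"dy":0,"dz":0,"twist":-0.17,"gripper":-1},{"dx":0,"dy":0,"dz":0,"twist":-0.17,"gripper":-1},{"dx":0,"dy":0,"dz":0,"twist":-0.17,"gripper":-1}]';python3 mv.py; python3 -m crank '[{"dx":0,"dy":0,"dz":-0.002,"twist":0,"gripper":-1},{"dx":0,"dy":0,"dz":-0.004,"twist":0,"gripper":-1},{"dx":0,"dy":0,"dz":-0.006,"twist":0,"gripper":-1}]'; python3 mv.py
```

```text
time_s: 14.3
position: [538.8, -187.1, 145.6]
tool_rot: [0.001, 0.365, 0.931, -0.0]
ft_force: [-0.2, -0.3, 5.5]
width: 0.628
t 14.3 pos [ 538.8 -187.1  145.6] yaw 137.22 tilt [ 1.2e-03 -7.0e-04 -1.0e+00] w 0.628 F [-0.2 -0.3  5.5] M [ 0.03 -0.18 -0.02] j [-0.45  0.49  1.77 -0.    0.88 -1.27]
time_s: 14.68
position: [538.3, -186.8, 151.0]
tool_rot: [-0.0, 0.364, 0.931, -0.0]
ft_force: [0.6, -0.1, -0.1]
width: 0.63
t 14.68 pos [ 538.3 -186.8  151. ] yaw 137.3 tilt [-3.e-04  1.e-04 -1.e+00] w 0.63 F [ 0.6 -0.1 -0.1] M [ 0.06 -0.16 -0.05] j [-0.45  0.49  1.77 -0.    0.89 -1.28]
```

```bash
python3 -m crank '[{"dx":0,"dy":0,"dz":-0.006,"twist":0,"gripper":-1},{"dx":0,"dy":0,"dz":-0.012,"twist":0,"gripper":-1},{"dx":0,"dy":0,"dz":-0.018,"twist":0,"gripper":-1},{"dx":0,"dy":0,"dz":-0.024,"twist":0,"gripper":-1},{"dx":0,"dy":0,"dz":-0.03,"twist":0,"gripper":-1},{"dx":0,"dy":0,"dz":-0.034,"twist":0,"gripper":-1},{"dx":0,"dy":0,"dz":-0.034,"twist":0,"gripper":-1},{"dx":0,"dy":0,"dz":-0.034,"twist":0,"gripper":-1}]';python3 mv.py
python3 - <<'E'
from workcell import bot
import cv2
for n,b in(("scene",(225,100,100,100)),("top",(300,160,120,100))):
    a=bot.grab_frame(n)[:,:,::-1];cv2.imwrite(f"pics/{n}6.png",a)
    x,y,w,h=b;cv2.imwrite(f"pics/{n}6c.png",cv2.resize(a[y:y+h,x:x+w],None,fx=6,fy=6,interpolation=cv2.INTER_CUBIC))
E
```

```text
time_s: 15.68
position: [538.3, -186.9, 184.8]
tool_rot: [-0.0, 0.364, 0.931, -0.0]
ft_force: [0.0, 0.0, 0.3]
width: 0.626
t 15.68 pos [ 538.3 -186.9  184.8] yaw 137.32 tilt [-3.e-04  0.e+00 -1.e+00] w 0.626 F [0.  0.  0.3] M [ 0.02 -0.14  0.02] j [-0.45  0.45  1.73 -0.    0.96 -1.28]
```

View pics/scene6c.png

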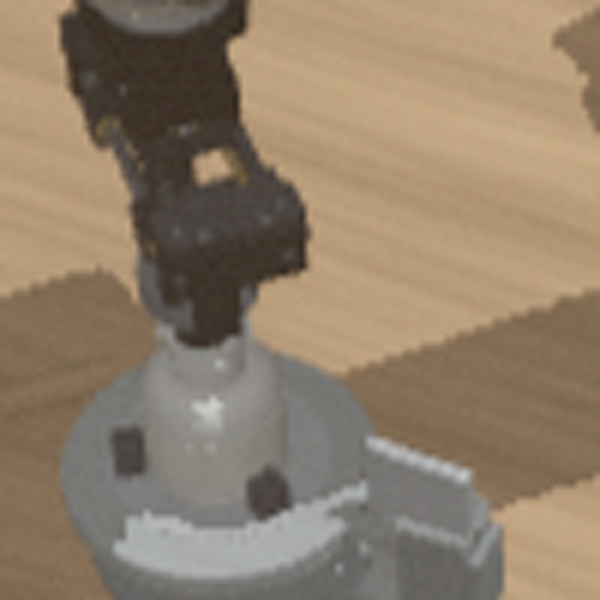

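View pics/scene6.png

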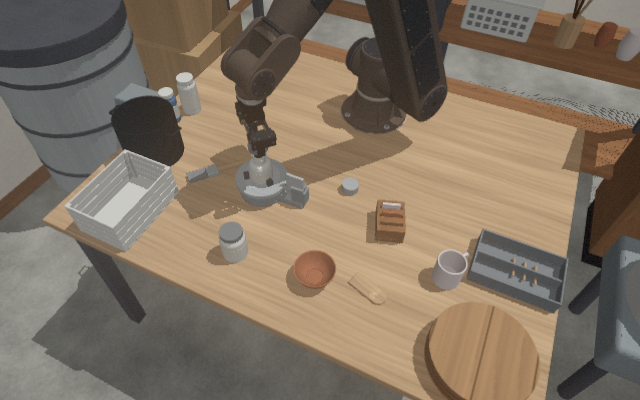

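The cap is held above the jar, whose neck shows below it at crop (215,350). The plate is still seated and the bystanders are unmoved. I'll check the cap's height by overlay.

Run:
```python
from h import *
d=184.8-142.8-1
L=[(T(538.3,-186.9,0,circ(148+d,30)),(0,255,0)),(T(538.3,-186.9,0,circ(167+d,30)),(0,255,0)),(T(539,-186.5,0,circ(161,20)),(0,0,255))]
view("scene","pics/scene6.png",(235,120,50,60),10,L,"pics/o7.png")
```

```text
(no output)
```

View pics/o7.png

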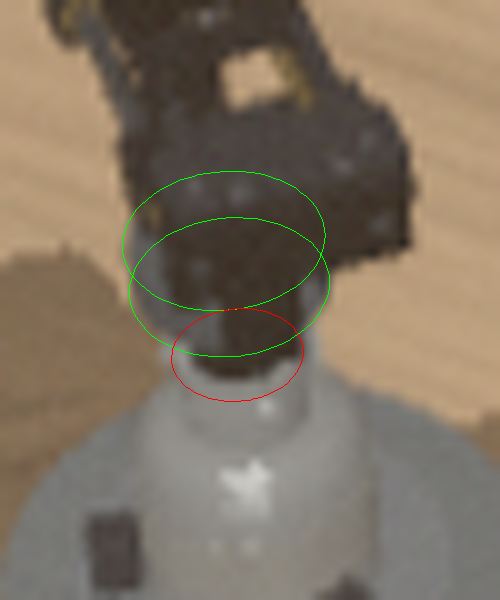

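```bash
python3 -c "
from workcell import bot
print(bot.finish_job())"
```

```text
the job is handed in; nothing more can be done
None
```

The jar is open. The lock plate stands in the slot, and the arm is holding the cap level above the mouth. I handed the job in at about 16 s of the 51 s.

- **Plate:** I drew the plate up out of the rack slot furthest from the robot. I lowered it until it met the slot floor at the expected height (10.6 N), let go and backed off. It was still seated in the final picture, and the jar clamps had not shifted mid-turn, so the wheel had not turned visibly.
- **Cap:** I gripped it at 59.6 mm and turned it anticlockwise. The thread let go at about 60° of turn, when the torque dropped to zero and the cap pushed up. I stopped at about 77° of gripper turn, inside the 65–95° window, and lifted with almost no resistance.
- **End state:** From the arm's position the cap's lower edge is about 28 mm above the rim, and the overlay on the last picture agrees. Width is 59.5 mm and tool tilt under 0.001. The bystanders look unmoved by eye.

**Not checked:**
- The rib on the cap was in shade and hidden by the gripper, so its final direction comes from the gripper's turn (74–77° after wheel play), not from a picture.
- The turning torque read about 0.2 N m, against the stated 0.3 N m. I took the drop at about 60° as the sign that the cap really turned instead of slipping.

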